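# Bring up the bench supply with its two-stage lever

## Task

Switch on the bench supply: with closed fingertips push its lever from the off end into the middle notch (standby, two dots), take your fingers off it and let it rest there for a good two seconds to warm up, then push it on past the notch all the way to the far stop (full power, three dots) and leave it there. Only push the handle, gently, without gripping it, and disturb none of the loose things on and around the supply.

Things in the scene. Friction and masses are not known exactly. Their poses are not given: they have to be found in the camera images.
- supply: grey bench supply, fixed: flat case 220 (its x) by 380 (its y) by 100 mm high, aluminium top panel. Origin: centre of its underside, on the bench; z up, front (air slots) faces -x. Meters 7 mm high lie on the panel at x = 41 to 93 mm, terminals and a rotary knob (22 mm high at most) at x = -75. Side handles reach y = -213 and +213 at height 60.
- gate (a point): middle of the slot in the panel, 100 mm above the bench, at x = y = 0 of the supply and with its axes. The slot runs along y; the lever stands in it. On the slot's -x side one dot marks off (at y = -45 mm), two dots standby (y = 0, where the slot widens to a notch) and three dots full power (y = +45).
- lever (a joint): lever angle (rad): 0 off stop (leans to the supply's -y), 0.40 standby (upright), 0.80 full-power stop (leans to +y); starts at 0 to 0.14. Pivot line along the supply's x, at y = 0, z = 68 mm; bar centre at y = 115 sin(q-0.4), z = 68 + 115 cos(q-0.4) mm. Stays where it is left; a spring detent holds it at 0.40.
- lever_bar (a point): centre of the lever's black cross-bar, the part to push: a round bar 24 mm thick and 76 mm long, lying along the supply's x axis, about 175 to 183 mm above the bench, with 60 mm free below it. Moves with the lever. Its orientation turns with the lever: take the yaw from the supply.
- lever_pivot (a point): pivot of the lever, inside the case, 68 mm above the bench. Feel: 1 to 2 N of friction; from 0.20 rad a detent resists, with up to about 8 N at the bar, until 0.30 or a little beyond, where it snaps by itself into the notch (0.38 to 0.42); it resists alike from 0.42 to 0.50, snaps on to about 0.60, then runs freely and must be pushed home to the hard stop at 0.80.
- spool_center (a point): bystander: small spool of copper wire, 42 mm across, 42 mm high, loose on the panel near its +y end. This point is its centre, half-way up.
- carton_center (a point): bystander: small cardboard carton, 40 by 40 by 36 mm, loose on the panel near its +y end. This point is its centre, half-way up. Spool and carton may have changed places.
- transformer_center (a point): bystander: green-wound transformer on a steel foot, 86 by 85 by 58 mm, loose on the bench behind the supply (its +x side). This point is its centre.
- bottle_center (a point): bystander: amber bottle, 52 mm across, 120 mm high, loose on the bench behind the supply (its +x side). This point is its centre, half-way up.

How it is judged (in metres and radians):
On the way, in this order (a step that is already met when the one before it is completed fails the run):
1. the lever rests untouched in the standby notch (0.40 +- 0.07 rad) for 1.8 s (value of joint lever between 0.33 and 0.47 rad and contact force between the fingers and lever below 0.5 N), for 1.8 s.
2. the lever is at the full-power stop (above 0.76 rad) (value of joint lever above 0.76 rad), for 0.2 s.
At the end, for the whole second after the job is handed in: The lever is left at rest at the full-power stop (within 0.04 rad, 4.6 mm at the bar), after having rested untouched for 1.8 s in the standby notch; spool, carton, transformer and bottle are within 15 mm of where they stood (value of joint lever above 0.76 rad and velocity of joint lever between -0.02 and 0.02 rad/s and distance of each of spool_center, carton_center, transformer_center, bottle_center from where it was at the start of the episode below 0.015 m).
It fails at once if a bystander was knocked, lifted or carried (moved over 15 mm) (distance of any of spool_center, carton_center, transformer_center, bottle_center from where it was at the start of the episode above 0.015 m).
It fails at once if the lever was gripped or forced (over 38 N on it) (contact force between the fingers and lever above 38 N).
It also fails if it takes over 48 s, if anything falls off the work surface, if the arm or the gripper's body presses on something with over 40 N, if the wrist force passes 120 N, or if a joint passes its speed limit or range.

## Robot

A 7-joint arm with a two-finger parallel gripper is mounted at the origin on the work surface. World frame = base frame: x ahead of the robot, y to its left, z up, the work surface at z = 0. Lengths are in m, angles in degrees, forces in N, time in s.
With the tool pointing down it reaches from about 0.425 to 0.875 m from the base axis. Payload 4.7 kg.
Tool frame: the origin (TCP) lies at the very end of the fingers, on their centre line; the grasp point (between the pads) lies 19 mm behind it (env.grip_point_offset is the distance from the TCP to the grasp point, in m); z points along the fingers, y is the line along which they close (so a half turn about z gives the same grasp; the last joint's range is limited). The gripper opens to 87 mm and grips with 3 to 60 N. Pads are 19 mm wide; open, the fingers measure 117 mm over their backs; the gripper's body (75 mm by 190 mm) begins 51 mm behind the grasp point.
Start: joints at [72.657, 18.392, -4.016, 83.108, 1.295, 78.541, -3.26], TCP at [0.202, -0.618, 0.191] pointing down, gripper open.
Joint ranges: [-163.93, 163.93], [-17.29, 119.83], [-79.2, 71.16], [3.27, 140.29], [-89.18, 269.18], [5.43, 117.66], [-154.24, 154.24]. Speed limits (degrees/s): [147.25, 147.25, 180, 180, 180, 180, 180].

## Interface

Orientations are given as [roll, pitch, yaw] about the fixed x, y, z axes, in that order (R = Rz(yaw) Ry(pitch) Rx(roll)).
In Python, from cell import env gives the robot as it stands.
- The arm moves only by the tool jog_arm, never from a script. Its argument "motion" is a list of rows, each an object of numbers: "x", "y", "z": the shift along the tool's x, y, z in cm; "ax", "ay", "az": the turn, a rotation vector about the tool's x, y, z in degrees. In form: [{"x": .., "y": .., "z": .., "ax": .., "ay": .., "az": ..}, ...]. A call has exactly 5 rows; each row shifts and turns the commanded pose from where the row before left it, along the tool's axes as they then stand; what a row does not reach is not made up. A row lasts 1/10 s, in which the tool goes at most 50 mm and 8.59 degrees, less where a joint would pass 70% of its speed; a pose out of reach is approached as far as the arm can. A call is refused whole if a number of a shift passes 5 or a number of a turn 8.59, either way. A call with a gripper value outside its range is refused whole. "claw" is the gripper command: -1 is shut, 1 is fully open, values between are in proportion, set as the call begins (left out, the last holds). The fingers move at their own pace and stop on an object; "squeeze" is the grip in N (left out, the last holds). Time passes only in rows, so rows that do not move let the fingers close, or fill a call up. It gives the time, the measured TCP pose, the force, the opening and the grip force at its end, in the units of the state.
- env.get_obs(): the state, without advancing time (a new reading comes with each control period).
- env.read_camera(name): name is "scene" or "top" or "wrist"; returns the picture (384x512x3 uint8, red, green, blue); there is no depth.
- env.camera_params(name): a dict with "fx", "fy", "cx", "cy" (pixels), "extrinsics" (4x4, takes a point from world to camera coordinates). Camera axes: x right, y up, looking along -z (the intrinsics and any distortion apply to the point x, -y, -z); pixel columns grow to the right and rows downward; lengths in m; the calibration is good to about 2 mm. A picture is of the moment at which its call begins: read the wrist's pose just before it. camera_params takes no time and is no camera call; for the wrist camera it gives the pose at the moment of the call.
- env.sign_off(): hands the job in; it is judged then, once.
The state is a dict: "time_s": time; "qpos": joint angles; "joint_velocities": joint speeds; "effort": joint torques, N m; "tool_pos": TCP position; "tool_rot": TCP orientation; "force": force on the tool from outside, world axes, zero at the start; "wrist_torque": the same for the moment, N m; "grip_width": finger opening in m; "grasp_force": force on a finger pad.
Only numpy, scipy, OpenCV 4.12 (cv2) and the standard library are available. Lean on these libraries where they do the work, as an engineer would, in place of code of your own. Each camera call takes 0.05 s, during which the arm holds its last target. There are 200 camera calls.

## Working session

There is one attempt and no reset: what is moved stays moved. The work goes in short steps, Python scripts to look and compute and a tool call to move; the robot and the scene stay as the last step left them, time stands still between calls to the robot, and variables do not carry over. Pictures are saved under pics/ and viewed, at most 10 in all, crops included, and the job is handed in when it is done.

Besides the shell and the picture viewer there is one more tool, called as name([rows], argument=value, ...), one row to a line, values as JSON. jog_arm: Moves the arm, as the interface text tells. Its arguments: {"type":"object","properties":{"motion":{"type":"array"},"claw":{"type":"number"},"squeeze":{"type":"number"}},"required":["motion"]}

```bash
mkdir -p pics; cat > h.py <<'E'
import numpy as np,cv2
from cell import env
def ray(c,u,v):
    p=env.camera_params(c) if isinstance(c,str) else c
    E=np.array(p["extrinsics"]);R=E[:3,:3];t=E[:3,3]
    d=R.T@np.array([(u-p["cx"])/p["fx"],-(v-p["cy"])/p["fy"],-1]);return -R.T@t,d
def onz(c,u,v,z):
    o,d=ray(c,u,v);return o+d*(z-o[2])/d[2]
def proj(c,P):
    p=env.camera_params(c);E=np.array(p["extrinsics"]);q=E[:3,:3]@np.array(P)+E[:3,3]
    return np.array([p["cx"]+p["fx"]*q[0]/-q[2],p["cy"]+p["fy"]*-q[1]/-q[2]])
def save(c,n):
    im=env.read_camera(c)[:,:,::-1].copy();cv2.imwrite(n,im);return im
E
python3 - <<'E'
from h import *
a=save("scene","pics/s.png");b=save("top","pics/t.png")
o=env.get_obs();print({k:np.round(o[k],3) for k in o})
for c in("scene","top"):
    p=env.camera_params(c);print(c,{k:np.round(p[k],3) for k in p})
E
```

```text
{'time_s': np.float64(0.1), 'qpos': array([72.657, 18.434, -4.017, 83.167,  1.296, 78.542, -3.261]), 'joint_velocities': array([-0.03 , -0.231, -0.116, -0.21 , -0.034, -0.04 ,  0.047]), 'effort': array([ 0.0000e+00, -4.9257e+01, -4.0500e-01, -3.1340e+01, -6.4000e-02,
        3.9000e-02,  0.0000e+00]), 'tool_pos': array([ 0.202, -0.617,  0.19 ]), 'tool_rot': array([-1.79902e+02,  6.00000e-03,  1.81530e+01]), 'force': array([-0.142,  0.354, -0.   ]), 'wrist_torque': array([ 0.016,  0.035, -0.019]), 'grasp_force': np.float64(0.0), 'grip_width': np.float64(0.087)}
scene {'fx': np.float64(375.014), 'fy': np.float64(375.014), 'cx': np.float64(251.753), 'cy': np.float64(186.578), 'extrinsics': array([[ 0.43 ,  0.903, -0.014, -0.3  ],
       [-0.703,  0.344,  0.623,  0.344],
       [ 0.567, -0.258,  0.782, -1.285],
       [ 0.   ,  0.   ,  0.   ,  1.   ]])}
top {'fx': np.float64(427.071), 'fy': np.float64(427.071), 'cx': np.float64(251.391), 'cy': np.float64(202.281), 'extrinsics': array([[-0.111, -0.994,  0.006,  0.103],
       [ 0.968, -0.107,  0.226, -0.613],
       [-0.224,  0.031,  0.974, -0.783],
       [ 0.   ,  0.   ,  0.   ,  1.   ]])}
```

View pics/s.png

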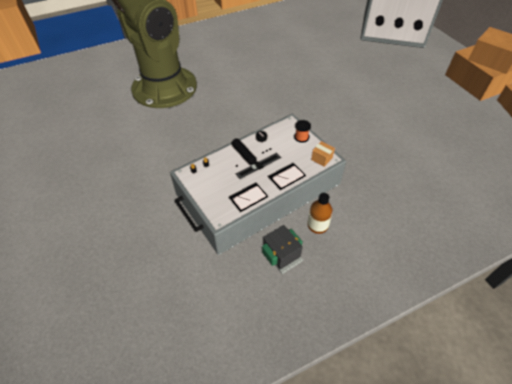

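View pics/t.png

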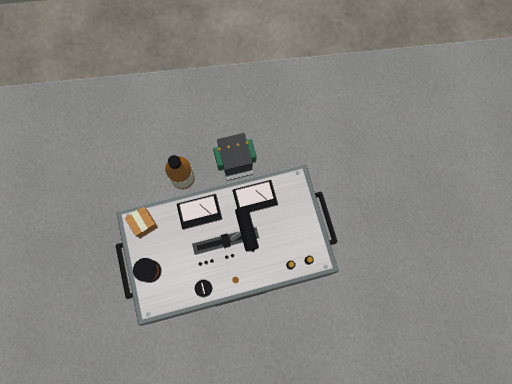

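Scene view: the supply is mid-bench, the lever leans to the terminal end, and the spool and carton are at the +y end. Top view: panel corners are near (118,212), (306,167), (337,270) and (141,322). The black bar runs from about (241,207) to (252,250), the dots are at (200–234,255–264), and the spool is at (147,270).

```bash
python3 - <<'E'
from h import *
im=cv2.imread("pics/t.png");h=cv2.cvtColor(im,cv2.COLOR_BGR2HSV)
C=[onz("top",u,v,.1)[:2] for u,v in((118,212),(306,167),(337,270),(141,322))]
C=np.array(C);print(C.round(3),[np.linalg.norm(C[i]-C[i-1]).round(3) for i in range(4)])
c=C.mean(0);d=(C[0]-C[1])+(C[3]-C[2]);yaw=np.degrees(np.arctan2(d[1],d[0]))-90
print("centre",c,"yaw",yaw)
# bright panel mask
m=cv2.inRange(h,(0,0,165),(180,60,255));m=cv2.morphologyEx(m,cv2.MORPH_CLOSE,np.ones((25,25)))
k=max(cv2.findContours(m,0,2)[0],key=cv2.contourArea)
P=np.array([onz("top",u,v,.1)[:2] for u,v in k[:,0]],np.float32);r=cv2.minAreaRect(P);print("panel rect",r)
# bar: darkest blob
m=cv2.inRange(im[180:270,225:275],(0,0,0),(45,45,45));n,l,s,ce=cv2.connectedComponentsWithStats(m)
i=1+np.argmax(s[1:,4]);print(s[i],ce[i]+[225,180])
for z in(.17,.176,.183):print(z,onz("top",*(ce[i]+[225,180]),z))
print("camera",ray("top",0,0)[0])
cv2.imwrite("pics/tz.png",cv2.resize(im[160:330,110:345],None,fx=3.3,fy=3.3,interpolation=2))
E
```

```text
[[ 0.623  0.291]
 [ 0.673 -0.079]
 [ 0.468 -0.109]
 [ 0.415  0.258]] [np.float64(0.21), np.float64(0.373), np.float64(0.207), np.float64(0.37)]
centre [0.54474758 0.09005683] yaw 7.916908198191152
panel rect ((0.556191086769104, 0.09350124001502991), (0.22102989256381989, 0.359959214925766), 8.397829055786133)
[  8   0  42  71 831] [249.54512635 220.76654633]
0.17 [0.56534884 0.04420416 0.17      ]
0.176 [0.56423831 0.04434014 0.176     ]
0.183 [0.56294269 0.04449877 0.183     ]
camera [0.430096   0.06076462 0.90074539]
```

View pics/tz.png

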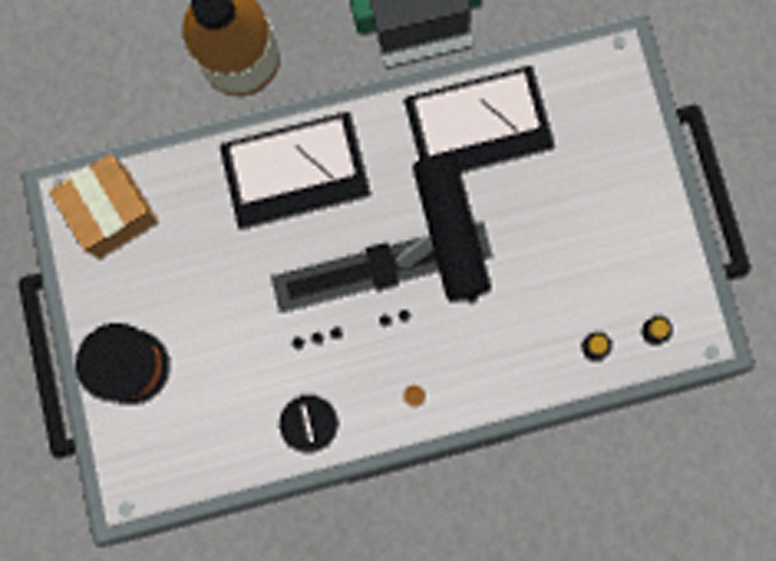

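```bash
cat >> h.py <<'E'
from scipy.spatial.transform import Rotation as Ro
def go(P,yaw):
    o=env.get_obs();R=Ro.from_euler("xyz",o["tool_rot"],degrees=True);T=Ro.from_euler("xyz",[180,0,yaw],degrees=True)
    print("tool shift cm",(R.inv().apply(np.array(P)-o["tool_pos"])*100).round(2),"turn",(R.inv()*T).as_rotvec(degrees=True).round(2))
E
python3 - <<'E'
from h import *
z=lambda u,v:(u/3.302+110,v/3.3+160)
C=np.array([onz("top",*z(*p),.1)[:2] for p in((22,172),(648,15),(752,368),(98,545))])
print(C.round(3),[np.linalg.norm(C[i]-C[i-1]).round(3) for i in range(4)])
c=C.mean(0);d=(C[0]-C[1])+(C[3]-C[2]);yaw=np.degrees(np.arctan2(d[1],d[0]))-90
e=(C[0]-C[3])+(C[1]-C[2]);print("centre",c,"yaw",yaw,np.degrees(np.arctan2(e[1],e[0])))
s=lambda P:Ro.from_euler("z",-yaw,degrees=True).apply(np.array([P[0]-c[0],P[1]-c[1],P[2]])).round(4)
for n,p in(("slot L",(280,294)),("slot R",(488,240)),("2dots",(395,318)),("3dots",(317,338))):print(n,s(onz("top",*z(*p),.1)))
for p in((435,165),(470,290)):print("bar",s(onz("top",*z(*p),.178)))
w=Ro.from_euler("z",yaw,degrees=True)
T=w.apply([0,-.11,0])+[c[0],c[1],.25];print(T);go(T,yaw)
E
```

```text
[[ 0.623  0.293]
 [ 0.678 -0.081]
 [ 0.465 -0.11 ]
 [ 0.41   0.26 ]] [np.float64(0.215), np.float64(0.378), np.float64(0.215), np.float64(0.374)]
centre [0.54396721 0.09082651] yaw 8.384245022983336 8.248421463672475
slot L [0.0008 0.0603 0.1   ]
slot R [ 0.0007 -0.062   0.1   ]
2dots [-0.029   0.0005  0.1   ]
3dots [-0.0287  0.0458  0.1   ]
bar [ 0.0346 -0.0406  0.178 ]
bar [-0.0335 -0.0416  0.178 ]
[ 0.56000642 -0.01799786  0.25      ]
tool shift cm [ 52.66 -45.8   -5.88] turn [-0.1   0.01  9.77]
```

jog_arm([
  {"x":0.5,"y":-0.4,"z":-1.5},
  {"x":1.5,"y":-1.3,"z":-2.0},
  {"x":2.5,"y":-2.2,"z":-1.5},
  {"x":3.0,"y":-2.6,"z":-1.0},
  {"x":3.0,"y":-2.6},
], claw=-1, squeeze=30)

```text
$.motion[0]: bad value
```

jog_arm([
  {"x":3.0,"y":-2.6},
  {"x":3.0,"y":-2.6},
  {"x":3.0,"y":-2.6},
  {"x":3.0,"y":-2.6},
  {"x":3.0,"y":-2.6},
])

```text
$.motion[0]: bad value
```

jog_arm([
  {"x":3.0,"y":-2.6},
  {"x":3.0,"y":-2.6},
  {"x":3.0,"y":-2.6},
  {"x":3.0,"y":-2.6},
  {"x":2.5,"y":-2.2},
])

```text
$.motion[0]: bad value
```

```bash
cat >> h.py <<'E'
c=np.array([.544,.091,0]);W=Ro.from_euler("z",8.3,degrees=True)
def st():
    o=env.get_obs();print("t",o["time_s"].round(2),"tcp",o["tool_pos"].round(4),"sup",W.inv().apply(o["tool_pos"]-c).round(4),"rot",o["tool_rot"].round(2),"F sup",W.inv().apply(o["force"]).round(2),o["grip_width"])
def gs(P):go(W.apply(P)+c,8.3)
E
python3 -c "
from h import *
st();gs([0,-.1,.25])"
```

```text
Traceback (most recent call last):
  File "h.py", line 20, in st
    o=env.get_obs();print("t",o["time_s"].round(2),"tcp",o["tool_pos"].round(4),"sup",W.inv().apply(o["tool_pos"]-c).round(4),"rot",o["tool_rot"].round(2),"F sup",W.inv().apply(o["force"]).round(2),o["grip_width"])
                              ^^^^^^^^^^^^^^^^^
AttributeError: 'float' object has no attribute 'round'
```

All six keys are required in every row.

jog_arm([
  {"x":0.5,"y":-0.4,"z":-1.5,"ax":0,"ay":0,"az":0},
  {"x":1.5,"y":-1.3,"z":-2.0,"ax":0,"ay":0,"az":0},
  {"x":2.5,"y":-2.2,"z":-1.5,"ax":0,"ay":0,"az":0},
  {"x":3.0,"y":-2.6,"z":-1.0,"ax":0,"ay":0,"az":0},
  {"x":3.0,"y":-2.6,"z":0,"ax":0,"ay":0,"az":0},
], claw=-1, squeeze=30)

```text
time_s: 0.6
tool_pos: [0.2753, -0.4979, 0.2545]
tool_rot: [179.8, -0.1, 18.1]
force: [1.1, 0.2, 1.2]
grip_width: 0.055
grasp_force: 0.0
```

jog_arm([
  {"x":3.0,"y":-2.6,"z":0,"ax":0,"ay":0,"az":0},
  {"x":3.0,"y":-2.6,"z":0,"ax":0,"ay":0,"az":0},
  {"x":3.0,"y":-2.6,"z":0,"ax":0,"ay":0,"az":0},
  {"x":3.0,"y":-2.6,"z":0,"ax":0,"ay":0,"az":0},
  {"x":3.0,"y":-2.6,"z":0,"ax":0,"ay":0,"az":0},
])

```text
time_s: 1.1
tool_pos: [0.3768, -0.3263, 0.2527]
tool_rot: [179.9, -0.0, 18.2]
force: [1.2, -1.3, 0.4]
grip_width: 0.0152
grasp_force: 0.0
```

jog_arm([
  {"x":3.0,"y":-2.6,"z":0,"ax":0,"ay":0,"az":0},
  {"x":3.0,"y":-2.6,"z":0,"ax":0,"ay":0,"az":0},
  {"x":3.0,"y":-2.6,"z":0,"ax":0,"ay":0,"az":0},
  {"x":3.0,"y":-2.6,"z":0,"ax":0,"ay":0,"az":0},
  {"x":2.5,"y":-2.2,"z":0,"ax":0,"ay":0,"az":0},
])

```text
time_s: 1.6
tool_pos: [0.4755, -0.1605, 0.2527]
tool_rot: [179.9, -0.1, 18.3]
force: [0.7, -1.4, 0.5]
grip_width: 0.0002
grasp_force: 0.0
```

```bash
sed -i 's/o\["time_s"\].round(2)/round(float(o["time_s"]),2)/' h.py
python3 -c "
from h import *
st();gs([0,-.1,.25])"
```

```text
t 1.6 tcp [ 0.4755 -0.1605  0.2527] sup [-0.1041 -0.239   0.2527] rot [ 1.7993e+02 -5.0000e-02  1.8270e+01] F sup [ 0.44 -1.5   0.49] 0.0001503871575361467
tool shift cm [ 12.66 -11.89   0.27] turn [ 0.06 -0.06  9.97]
```

jog_arm([
  {"x":3.0,"y":-2.8,"z":0,"ax":0,"ay":0,"az":0},
  {"x":3.0,"y":-2.8,"z":0,"ax":0,"ay":0,"az":0},
  {"x":3.0,"y":-2.8,"z":0,"ax":0,"ay":0,"az":0},
  {"x":2.0,"y":-2.0,"z":0,"ax":0,"ay":0,"az":4},
  {"x":0,"y":0,"z":0,"ax":0,"ay":0,"az":6},
])

```text
time_s: 2.1
tool_pos: [0.5477, -0.0238, 0.2526]
tool_rot: [-179.9, -0.1, 8.4]
force: [-0.5, -0.5, 0.3]
grip_width: 0.0005
grasp_force: 0.0
```

jog_arm([
  {"x":0,"y":0,"z":0,"ax":0,"ay":0,"az":0},
  {"x":0,"y":0,"z":0,"ax":0,"ay":0,"az":0},
  {"x":0,"y":0,"z":0,"ax":0,"ay":0,"az":0},
  {"x":0,"y":0,"z":0,"ax":0,"ay":0,"az":0},
  {"x":0,"y":0,"z":0,"ax":0,"ay":0,"az":0},
])

```text
time_s: 2.6
tool_pos: [0.5464, -0.0308, 0.2515]
tool_rot: [180.0, 0.0, 8.1]
force: [-0.3, 0.5, -0.1]
grip_width: 0.0005
grasp_force: 0.0
```

```bash
python3 -c "
from h import *
st();gs([0,-.09,.162]);save('wrist','pics/w.png');save('top','pics/t2.png');print(proj('wrist',W.apply([0,-.041,.178])+c))"
```

```text
t 2.6 tcp [ 0.5464 -0.0308  0.2515] sup [-0.0152 -0.1209  0.2515] rot [179.98   0.     8.12] F sup [-0.2   0.54 -0.1 ] 0.000507086508111378
tool shift cm [ 1.51 -3.1   8.95] turn [ 0.02  0.   -0.18]
[167.74349421 170.90339294]
```

View pics/w.png

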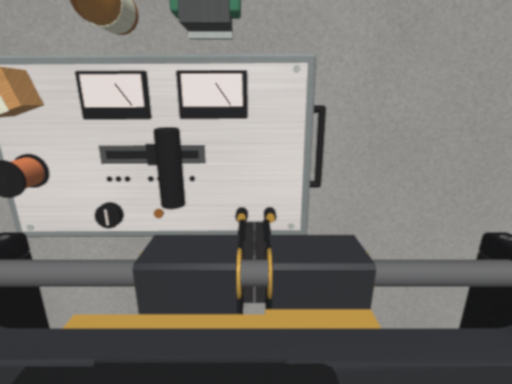

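The wrist view shows the bar from (166,130) to (173,207), with its centre near (170,168). The prediction was (168,171), so it agrees. The fingertips are well to its -y side, so I'll lower beside the bar.

jog_arm([
  {"x":0.8,"y":-1.0,"z":1.5,"ax":0,"ay":0,"az":0},
  {"x":0.7,"y":-1.0,"z":2.5,"ax":0,"ay":0,"az":0},
  {"x":0,"y":0,"z":2.5,"ax":0,"ay":0,"az":0},
  {"x":0,"y":0,"z":2.3,"ax":0,"ay":0,"az":0},
  {"x":0,"y":0,"z":0,"ax":0,"ay":0,"az":0},
])

```text
time_s: 3.2
tool_pos: [0.5561, -0.0086, 0.1602]
tool_rot: [-179.9, 0.4, 8.2]
force: [0.1, -0.1, 0.2]
grip_width: 0.0002
grasp_force: 0.0
```

jog_arm([
  {"x":0,"y":-0.4,"z":0,"ax":0,"ay":0,"az":0},
  {"x":0,"y":-0.4,"z":0,"ax":0,"ay":0,"az":0},
  {"x":0,"y":-0.2,"z":0,"ax":0,"ay":0,"az":0},
  {"x":0,"y":0,"z":0,"ax":0,"ay":0,"az":0},
  {"x":0,"y":0,"z":0,"ax":0,"ay":0,"az":0},
])

```text
time_s: 3.7
tool_pos: [0.5575, 0.0016, 0.164]
tool_rot: [180.0, -0.1, 8.2]
force: [0.4, -0.2, 0.2]
grip_width: 0.0003
grasp_force: 0.0
```

```bash
python3 -c "
from h import *
st();gs([0,-.068,.162])"
```

```text
t 3.7 tcp [0.5575 0.0016 0.164 ] sup [ 0.0004 -0.0904  0.164 ] rot [ 1.7997e+02 -5.0000e-02  8.1600e+00] F sup [ 0.31 -0.3   0.21] 0.00029192151399542153
tool shift cm [-0.05 -2.24  0.2 ] turn [ 0.03 -0.05 -0.14]
```

jog_arm([
  {"x":0,"y":-0.6,"z":0,"ax":0,"ay":0,"az":0},
  {"x":0,"y":-0.6,"z":0,"ax":0,"ay":0,"az":0},
  {"x":0,"y":-0.5,"z":0,"ax":0,"ay":0,"az":0},
  {"x":0,"y":-0.4,"z":0,"ax":0,"ay":0,"az":0},
  {"x":0,"y":-0.3,"z":0,"ax":0,"ay":0,"az":0},
])

```text
time_s: 4.2
tool_pos: [0.5536, 0.026, 0.1634]
tool_rot: [180.0, 0.0, 8.2]
force: [-0.5, 0.6, 0.1]
grip_width: 0.0003
grasp_force: 0.0
```

jog_arm([
  {"x":0,"y":-0.3,"z":0,"ax":0,"ay":0,"az":0},
  {"x":0,"y":-0.3,"z":0,"ax":0,"ay":0,"az":0},
  {"x":0,"y":-0.3,"z":0,"ax":0,"ay":0,"az":0},
  {"x":0,"y":-0.3,"z":0,"ax":0,"ay":0,"az":0},
  {"x":0,"y":-0.3,"z":0,"ax":0,"ay":0,"az":0},
])

```text
time_s: 4.7
tool_pos: [0.5516, 0.0404, 0.1634]
tool_rot: [180.0, 0.0, 8.1]
force: [-0.3, 0.3, -0.1]
grip_width: 0.0007
grasp_force: 0.0
```

```bash
python3 -c "
from h import *
st()"
```

```text
t 4.7 tcp [0.5516 0.0404 0.1634] sup [ 0.0002 -0.0512  0.1634] rot [179.99   0.     8.15] F sup [-0.22  0.3  -0.15] 0.0006922934734460692
```

jog_arm([
  {"x":0,"y":-0.15,"z":0,"ax":0,"ay":0,"az":0},
  {"x":0,"y":-0.15,"z":0,"ax":0,"ay":0,"az":0},
  {"x":0,"y":-0.15,"z":0,"ax":0,"ay":0,"az":0},
  {"x":0,"y":-0.15,"z":0,"ax":0,"ay":0,"az":0},
  {"x":0,"y":0,"z":0,"ax":0,"ay":0,"az":0},
])

```text
time_s: 5.2
tool_pos: [0.5508, 0.0463, 0.1634]
tool_rot: [-180.0, -0.0, 8.2]
force: [0.8, 0.2, -0.1]
grip_width: 0.0004
grasp_force: 0.0
```

```bash
python3 -c "
from h import *
st();im=save('wrist','pics/w2.png');print(env.camera_params('wrist')['fx'])"
```

```text
t 5.2 tcp [0.5508 0.0463 0.1634] sup [ 0.0003 -0.0452  0.1634] rot [-180.     -0.      8.16] F sup [ 0.77  0.09 -0.07] 0.00038041392707290533
291.2424931633908
```

View pics/w2.png

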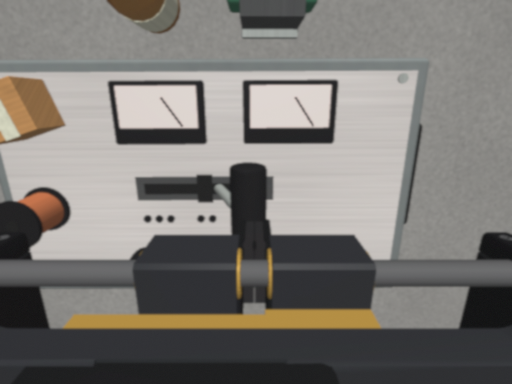

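Bar is at columns 231–266, seemingly close to the finger line (about 254). I'll check the geometry by projection and the top camera.

```bash
python3 -c "
from h import *
o=env.get_obs();p=o['tool_pos'];print('tcp px',proj('wrist',p),proj('wrist',p+[0,0,.05]),'cam',ray('wrist',0,0)[0])
for q in (0,.1,.2,.3,.4):
  b=np.array([.038,.115*np.sin(q-.4),.068+.115*np.cos(q-.4)]);print(q,b.round(4),proj('wrist',W.apply(b)+c),proj('top',W.apply(b)+c), 'finger top',proj('top',p))
im=save('top','pics/t3.png');cv2.imwrite('pics/t3z.png',cv2.resize(im[170:290,170:310],None,fx=5,fy=5,interpolation=2))"
```

```text
tcp px [252.21690184 215.69806941] [251.7474414  250.82840824] cam [0.63027592 0.05645828 0.35612369]
0 [ 0.038  -0.0448  0.1739] [251.09074321 167.37838853] [243.56211691 208.08988301] finger top [249.30394288 229.7350039 ]
0.1 [ 0.038  -0.034   0.1779] [233.83690244 168.85278866] [237.49342732 209.14466222] finger top [249.30394288 229.7350039 ]
0.2 [ 0.038  -0.0228  0.1807] [215.52991329 169.9700501 ] [231.18387363 210.3933598 ] finger top [249.30394288 229.7350039 ]
0.3 [ 0.038  -0.0115  0.1824] [196.63500805 170.68262255] [224.72094146 211.8207337 ] finger top [249.30394288 229.7350039 ]
0.4 [0.038 0.    0.183] [177.67183654 170.95916673] [218.19692089 213.40781573] finger top [249.30394288 229.7350039 ]
```

View pics/t3z.png

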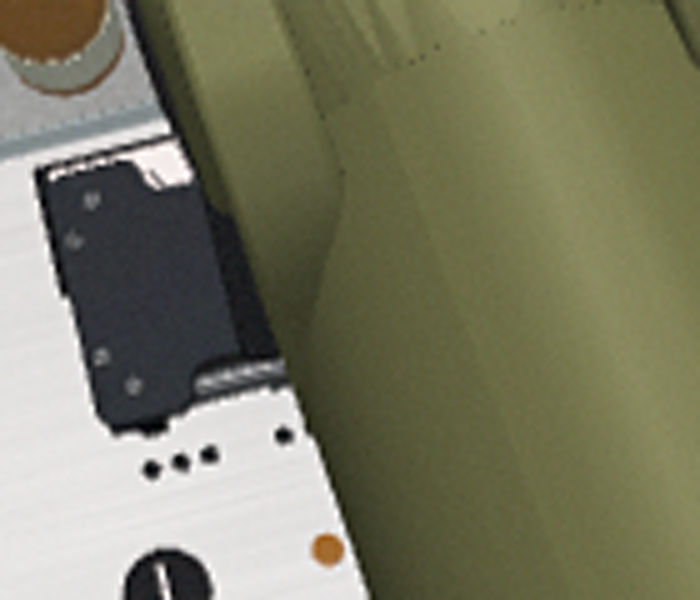

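```bash
python3 -c "
from h import *
a=cv2.imread('pics/w.png')[150:300,180:340];b=cv2.imread('pics/w2.png')[150:300,180:340]
s=save('scene','pics/s2.png');u,v=proj('scene',env.get_obs()['tool_pos']).astype(int);print(u,v)
s=s[v-60:v+40,u-55:u+52]
r=lambda i:cv2.resize(i,(390,366),interpolation=2)
cv2.imwrite('pics/cmp.png',np.hstack([r(b),r(s)]));
for z in(.1,):print(W.inv().apply(onz('wrist',204,187,.1)-c), W.inv().apply(onz('wrist',206,218,.1)-c))
st()"
```

```text
241 153
[ 0.00246408 -0.00083578  0.1       ] [-0.02833194 -0.00109569  0.1       ]
t 5.35 tcp [0.5508 0.046  0.1634] sup [ 0.0003 -0.0455  0.1634] rot [179.99   0.     8.14] F sup [-0.18 -0.05 -0.28] 0.0002374473432860001
```

View pics/cmp.png

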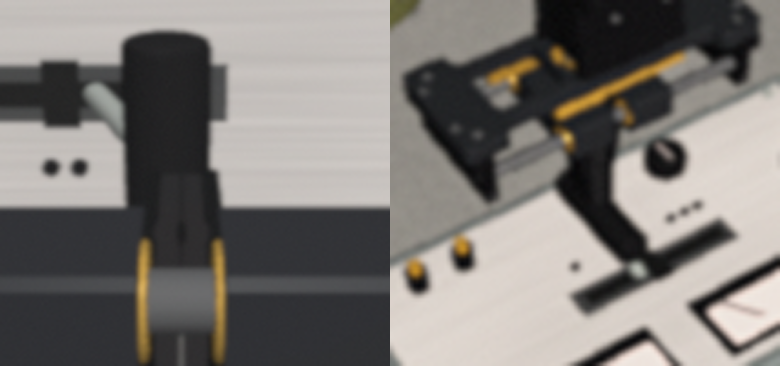

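The pictures show the finger and the bar at the same place with no force on the tool. I'll back off and measure where the fingertip really is.

jog_arm([
  {"x":0,"y":0.8,"z":0,"ax":0,"ay":0,"az":0},
  {"x":0,"y":1.5,"z":0,"ax":0,"ay":0,"az":0},
  {"x":0,"y":1.5,"z":0,"ax":0,"ay":0,"az":0},
  {"x":0,"y":1.0,"z":0,"ax":0,"ay":0,"az":0},
  {"x":0,"y":0,"z":0,"ax":0,"ay":0,"az":0},
])

```text
time_s: 5.85
tool_pos: [0.5578, -0.0046, 0.1632]
tool_rot: [180.0, 0.0, 7.9]
force: [-0.8, -0.1, 0.7]
grip_width: 0.0005
grasp_force: 0.0
```

```bash
python3 -c "
from h import *
print(env.grip_point_offset)
st();p=env.get_obs()['tool_pos'];a=save('wrist','pics/w3.png')
u,v=proj('scene',p);print('scene tcp',u,v,'wrist tcp',proj('wrist',p));u,v=int(u),int(v)
s=save('scene','pics/s3.png')
print('origins scene',u-55,v-60)
s=s[v-60:v+40,u-55:u+52];a=a[150:300,180:340]
for i,(o,q) in enumerate(((s,'scene'),(a,'wrist'))):
  pass
r=lambda i:cv2.resize(i,(390,366),interpolation=2)
cv2.imwrite('pics/cmp2.png',np.hstack([r(a),r(s)]))"
```

```text
0.0187
t 5.85 tcp [ 0.5578 -0.0046  0.1632] sup [-1.000e-04 -9.660e-02  1.632e-01] rot [1.7996e+02 3.0000e-02 7.9000e+00] F sup [-0.81  0.03  0.72] 0.0005009000073214097
scene tcp 222.2891371845262 163.35437612998206 wrist tcp [254.73213789 215.76115988]
origins scene 167 103
```

View pics/cmp2.png

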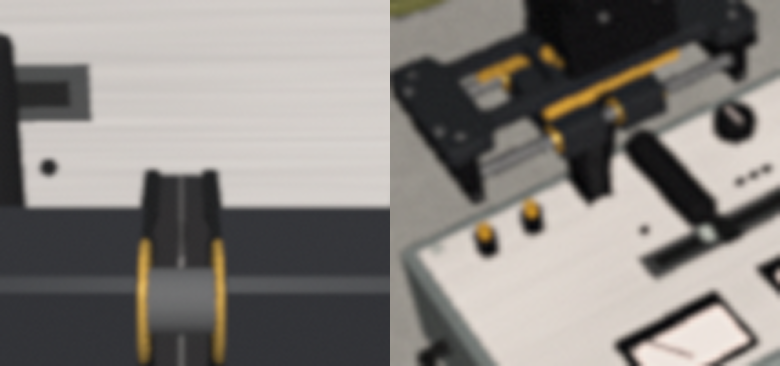

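```bash
python3 -c "
from h import *
from scipy.optimize import fsolve
p=env.get_obs()['tool_pos'];x=W.apply([1,0,0])
for vs,vw in((157.6,220.5),(159,220.5),(157.6,218)):
  f=lambda a:[proj('scene',p+a[0]*x+[0,0,a[1]])[1]-vs,proj('wrist',p+a[0]*x+[0,0,a[1]])[1]-vw]
  print(fsolve(f,[0,0])*1000)
o,d=ray('wrist',256,220);print(o,d)"
```

```text
[ 6.03650205 22.37052591]
[ 2.83047492 15.00479432]
[ 8.78365831 24.8050803 ]
[0.63711781 0.00843287 0.35603683] [-0.39506311 -0.06313184 -0.9233009 ]
```

The actual fingertip sits about 22 mm above the reported TCP, so the fingers were passing just over the bar. I'll lower 2.5 cm and advance with force feedback.

jog_arm([
  {"x":0,"y":0,"z":0.8,"ax":0,"ay":0,"az":0},
  {"x":0,"y":0,"z":1.0,"ax":0,"ay":0,"az":0},
  {"x":0,"y":0,"z":0.7,"ax":0,"ay":0,"az":0},
  {"x":0,"y":0,"z":0,"ax":0,"ay":0,"az":0},
  {"x":0,"y":0,"z":0,"ax":0,"ay":0,"az":0},
])

```text
time_s: 6.45
tool_pos: [0.5574, -0.0011, 0.138]
tool_rot: [-180.0, 0.0, 8.2]
force: [-0.2, -0.1, 1.2]
grip_width: 0.0002
grasp_force: 0.0
```

jog_arm([
  {"x":0,"y":-0.6,"z":0,"ax":0,"ay":0,"az":0},
  {"x":0,"y":-0.7,"z":0,"ax":0,"ay":0,"az":0},
  {"x":0,"y":-0.6,"z":0,"ax":0,"ay":0,"az":0},
  {"x":0,"y":-0.4,"z":0,"ax":0,"ay":0,"az":0},
  {"x":0,"y":-0.2,"z":0,"ax":0,"ay":0,"az":0},
])

```text
time_s: 6.95
tool_pos: [0.554, 0.0242, 0.1386]
tool_rot: [180.0, -0.0, 8.2]
force: [0.1, 0.6, 0.0]
grip_width: 0.0005
grasp_force: 0.0
```

jog_arm([
  {"x":0,"y":-0.2,"z":0,"ax":0,"ay":0,"az":0},
  {"x":0,"y":-0.2,"z":0,"ax":0,"ay":0,"az":0},
  {"x":0,"y":-0.2,"z":0,"ax":0,"ay":0,"az":0},
  {"x":0,"y":-0.2,"z":0,"ax":0,"ay":0,"az":0},
  {"x":0,"y":-0.2,"z":0,"ax":0,"ay":0,"az":0},
])

```text
time_s: 7.45
tool_pos: [0.553, 0.0323, 0.1387]
tool_rot: [179.9, -0.0, 8.1]
force: [-0.2, -1.9, 1.2]
grip_width: 0.0008
grasp_force: 1.1
```

```bash
cat >> h.py <<'E'
def bar():
    # bar's far (+x) end in wrist view: dark run along a row near the +x end -> lever angle
    im=save('wrist','pics/b%d.png'%int(env.get_obs()['time_s']*100))
    C=W.apply(np.array([[.034,.115*np.sin(q-.4),.068+.115*np.cos(q-.4)] for q in np.arange(0,.81,.02)])) +c
    sc=[]
    for P in C:
        u,v=proj('wrist',P);r=im[int(round(v))+4].max(1)<55
        a=int(round(u));s=r[max(a-40,0):a+40];sc.append(r[max(a-12,0):a+13].sum()-.5*(r[max(a-30,0):max(a-20,0)].sum()+r[a+20:a+30].sum()) if a>12 else -9)
    b=np.array(sc);print('q~',np.arange(0,.81,.02)[b>=b.max()-1].round(2),b.max())
E
python3 -c "
from h import *
st();bar()"
```

```text
t 7.45 tcp [0.553  0.0323 0.1387] sup [ 0.0004 -0.0594  0.1387] rot [ 1.7992e+02 -2.0000e-02  8.1000e+00] F sup [-0.46 -1.84  1.18] 0.0007589688969645132
q~ [0.04] 22.5
```

Contact: −1.8 N, with the lever at about 0.04 rad. I'll continue slowly.

jog_arm([
  {"x":0,"y":-0.3,"z":0,"ax":0,"ay":0,"az":0},
  {"x":0,"y":-0.3,"z":0,"ax":0,"ay":0,"az":0},
  {"x":0,"y":-0.3,"z":0,"ax":0,"ay":0,"az":0},
  {"x":0,"y":-0.3,"z":0,"ax":0,"ay":0,"az":0},
  {"x":0,"y":-0.3,"z":0,"ax":0,"ay":0,"az":0},
])

```text
time_s: 8.0
tool_pos: [0.5505, 0.0481, 0.1385]
tool_rot: [180.0, 0.0, 8.2]
force: [0.3, -3.3, 3.4]
grip_width: 0.0003
grasp_force: 2.1
```

jog_arm([
  {"x":0,"y":-0.2,"z":0,"ax":0,"ay":0,"az":0},
  {"x":0,"y":-0.2,"z":0,"ax":0,"ay":0,"az":0},
  {"x":0,"y":-0.1,"z":0,"ax":0,"ay":0,"az":0},
  {"x":0,"y":-0.1,"z":0,"ax":0,"ay":0,"az":0},
  {"x":0,"y":-0.1,"z":0,"ax":0,"ay":0,"az":0},
])

```text
time_s: 8.5
tool_pos: [0.5501, 0.0514, 0.1393]
tool_rot: [179.7, -0.0, 8.0]
force: [-1.2, -9.5, 6.4]
grip_width: 0.0004
grasp_force: 4.4
```

```bash
python3 -c "
from h import *
st();bar()"
```

```text
t 8.5 tcp [0.5501 0.0514 0.1393] sup [ 0.0004 -0.0401  0.1393] rot [ 1.7971e+02 -1.0000e-02  8.0100e+00] F sup [-2.51 -9.19  6.39] 0.00038681307805336467
q~ [0.48 0.5  0.52] 20.0
```

```bash
python3 -c "
from h import *
st();p=env.get_obs()['tool_pos'];a=save('wrist','pics/w4.png')
u,v=proj('scene',p);u,v=int(u),int(v);s=save('scene','pics/s4.png')
s=s[v-50:v+25,u-40:u+40];a=a[150:300,160:320]
r=lambda i:cv2.resize(i,(390,366),interpolation=2)
cv2.imwrite('pics/cmp3.png',np.hstack([r(a),r(s)]))"
```

```text
t 8.55 tcp [0.5501 0.0515 0.1393] sup [ 0.0004 -0.04    0.1393] rot [ 1.7971e+02 -1.0000e-02  8.0200e+00] F sup [-2.17 -8.73  6.77] 0.0007339893480768667
```

View pics/cmp3.png

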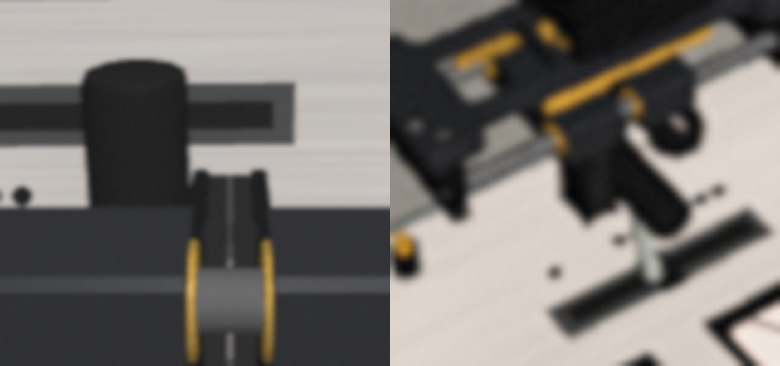

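The finger lies flat beside the bar on its −y side: the bar's right edge (187) meets the finger's left (190), and the tip is below the bar's middle. The upward force is just friction, so I'll continue with a slight lift.

jog_arm([
  {"x":0,"y":-0.1,"z":-0.1,"ax":0,"ay":0,"az":0},
  {"x":0,"y":-0.1,"z":-0.1,"ax":0,"ay":0,"az":0},
  {"x":0,"y":-0.1,"z":0,"ax":0,"ay":0,"az":0},
  {"x":0,"y":-0.1,"z":0,"ax":0,"ay":0,"az":0},
  {"x":0,"y":-0.1,"z":0,"ax":0,"ay":0,"az":0},
])

```text
time_s: 9.15
tool_pos: [0.5486, 0.0612, 0.1403]
tool_rot: [-179.9, 0.0, 8.2]
force: [0.6, -0.2, 0.9]
grip_width: 0.0003
grasp_force: 0.4
```

```bash
python3 -c "
from h import *
st()"
```

```text
t 9.15 tcp [0.5486 0.0612 0.1403] sup [ 0.0003 -0.0302  0.1403] rot [-179.92    0.      8.19] F sup [ 0.54 -0.28  0.91] 0.00032346791460596835
```

It snapped into the notch. I'll back off and wait.

jog_arm([
  {"x":0,"y":0.5,"z":0,"ax":0,"ay":0,"az":0},
  {"x":0,"y":1.0,"z":0,"ax":0,"ay":0,"az":0},
  {"x":0,"y":0.5,"z":0,"ax":0,"ay":0,"az":0},
  {"x":0,"y":0,"z":0,"ax":0,"ay":0,"az":0},
  {"x":0,"y":0,"z":0,"ax":0,"ay":0,"az":0},
])

```text
time_s: 9.65
tool_pos: [0.5516, 0.0401, 0.1403]
tool_rot: [-180.0, 0.0, 8.1]
force: [0.4, -0.1, 0.6]
grip_width: 0.0008
grasp_force: 0.0
```

```bash
python3 -c "
from h import *
st();im=save('wrist','pics/w5.png')
for q in(.3,.4,.5):print(q,proj('wrist',W.apply([.03,.115*np.sin(q-.4),.068+.115*np.cos(q-.4)])+c))
r=im[188].max(1);print(np.where(r[:300]<55)[0]);r=im[176].max(1);print(np.where(r[:300]<55)[0])"
```

```text
t 9.65 tcp [0.5516 0.0401 0.1403] sup [ 0.0002 -0.0515  0.1403] rot [-1.7998e+02  1.0000e-02  8.1100e+00] F sup [ 0.38 -0.15  0.57] 0.0008285120724110685
0.3 [178.82471788 194.95928453]
0.4 [157.4431913  195.35449781]
0.5 [136.7321405  195.07736477]
[152 153 154 155 156 157 158 159 160 161 162 163 164 165 166 167 168 169
 170 171 172 173 174 175 176 177 178 179 180 181 182 183 184 185 186 187
 188 189 190 191 192 193 194 195 196 197 198 199]
[167 168 169 170 171 172 173 174 175 176 177 178 179 180 181 182 183 184
 185 186 187]
```

The bar reads about 0.32 rad, at the crest and not yet snapped. I'll nudge it a few millimetres more.

jog_arm([
  {"x":0,"y":-0.6,"z":0,"ax":0,"ay":0,"az":0},
  {"x":0,"y":-0.7,"z":0,"ax":0,"ay":0,"az":0},
  {"x":0,"y":-0.6,"z":0,"ax":0,"ay":0,"az":0},
  {"x":0,"y":-0.1,"z":0,"ax":0,"ay":0,"az":0},
  {"x":0,"y":-0.1,"z":0,"ax":0,"ay":0,"az":0},
])

```text
time_s: 10.2
tool_pos: [0.5486, 0.0615, 0.1405]
tool_rot: [180.0, -0.0, 8.2]
force: [0.0, 0.5, 0.4]
grip_width: 0.0005
grasp_force: 0.0
```

```bash
cat >> h.py <<'E'
def lev(n):
    st();im=save('wrist',n);C=[]
    for q in(.3,.4,.5,.7,.8):
        C.append(proj('wrist',W.apply([.03,.115*np.sin(q-.4),.068+.115*np.cos(q-.4)])+c))
    v=int(round(C[1][1]))-7;d=np.where(im[v,:320].max(1)<55)[0];print('row',v,'dark',[ (g[0],g[-1],(g[0]+g[-1])/2) for g in np.split(d,np.where(np.diff(d)>1)[0]+1) if len(g)>8])
    print('expect q .3 .4 .5 .7 .8:',np.round([k[0] for k in C]))
E
python3 -c "
from h import *
lev('pics/w6.png')"
```

```text
t 10.2 tcp [0.5486 0.0615 0.1405] sup [ 0.0003 -0.0299  0.1405] rot [179.99  -0.     8.2 ] F sup [0.1  0.54 0.39] 0.0004689707891159289
row 188 dark [(np.int64(180), np.int64(225), np.float64(202.5))]
expect q .3 .4 .5 .7 .8: [218. 196. 176. 138. 121.]
```

jog_arm([
  {"x":0,"y":0,"z":0,"ax":0,"ay":0,"az":0},
  {"x":0,"y":0,"z":0,"ax":0,"ay":0,"az":0},
  {"x":0,"y":0,"z":0,"ax":0,"ay":0,"az":0},
  {"x":0,"y":0,"z":0,"ax":0,"ay":0,"az":0},
  {"x":0,"y":0,"z":0,"ax":0,"ay":0,"az":0},
])

```text
time_s: 10.75
tool_pos: [0.5487, 0.0609, 0.1404]
tool_rot: [180.0, 0.0, 8.1]
force: [0.3, -0.1, 1.0]
grip_width: 0.0007
grasp_force: 0.0
```

```bash
python3 -c "
from h import *
lev('pics/w7.png')
im=cv2.imread('pics/w5.png')[150:300,100:260];im2=cv2.imread('pics/w7.png')[150:300,100:260]
r=lambda i:cv2.resize(i,(390,366),interpolation=2)
cv2.imwrite('pics/cmp4.png',np.hstack([r(im),r(im2)]))"
```

```text
t 10.75 tcp [0.5487 0.0609 0.1404] sup [ 0.0003 -0.0305  0.1404] rot [179.99   0.     8.14] F sup [ 0.27 -0.09  1.03] 0.0007088531323575845
row 188 dark [(np.int64(178), np.int64(225), np.float64(201.5))]
expect q .3 .4 .5 .7 .8: [217. 196. 175. 137. 120.]
```

View pics/cmp4.png

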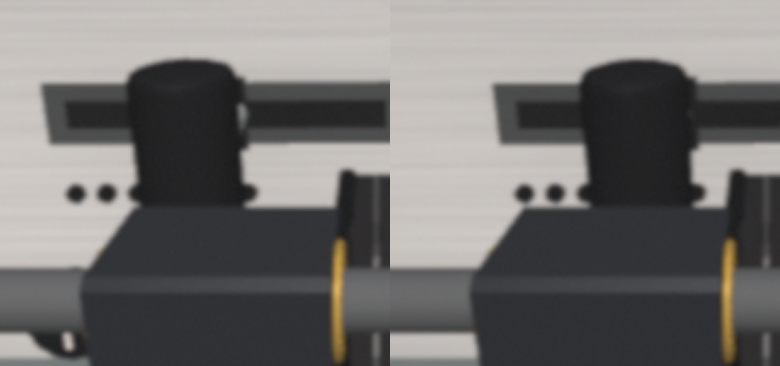

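Between these two frames the bar moved about 7 mm on (left frame, at the crest; right frame, near 0.39), and it now shows no contact. I'll retract, recheck, and dwell.

jog_arm([
  {"x":0,"y":0.5,"z":0,"ax":0,"ay":0,"az":0},
  {"x":0,"y":1.0,"z":0,"ax":0,"ay":0,"az":0},
  {"x":0,"y":0.5,"z":0,"ax":0,"ay":0,"az":0},
  {"x":0,"y":0,"z":0,"ax":0,"ay":0,"az":0},
  {"x":0,"y":0,"z":0,"ax":0,"ay":0,"az":0},
])

```text
time_s: 11.3
tool_pos: [0.5515, 0.0409, 0.1404]
tool_rot: [-180.0, 0.0, 8.1]
force: [0.7, -0.3, -1.2]
grip_width: 0.0005
grasp_force: 0.0
```

jog_arm([
  {"x":0,"y":0,"z":0,"ax":0,"ay":0,"az":0},
  {"x":0,"y":0,"z":0,"ax":0,"ay":0,"az":0},
  {"x":0,"y":0,"z":0,"ax":0,"ay":0,"az":0},
  {"x":0,"y":0,"z":0,"ax":0,"ay":0,"az":0},
  {"x":0,"y":0,"z":0,"ax":0,"ay":0,"az":0},
])

```text
time_s: 11.8
tool_pos: [0.5515, 0.0413, 0.1404]
tool_rot: [180.0, 0.0, 8.2]
force: [-0.7, 0.5, -0.1]
grip_width: 0.0002
grasp_force: 0.0
```

```bash
python3 -c "
from h import *
lev('pics/w8.png')
# reference: same rows in w5 ; slot left edge of both
for f in('w5','w7','w8'):
  im=cv2.imread('pics/%s.png'%f);g=im[192,:300].max(1).astype(int);d=np.where(g<55)[0];e=np.where(g<120)[0];print(f,[(k[0],k[-1]) for k in np.split(d,np.where(np.diff(d)>1)[0]+1) if len(k)>5],e[e<200][:1])"
```

```text
t 11.8 tcp [0.5515 0.0413 0.1404] sup [ 0.0002 -0.0503  0.1404] rot [179.99   0.     8.16] F sup [-0.6   0.63 -0.13] 0.00022993386192551483
row 188 dark [(np.int64(141), np.int64(201), np.float64(171.0))]
expect q .3 .4 .5 .7 .8: [180. 159. 138. 101.  86.]
w5 [(np.int64(127), np.int64(197)), (np.int64(201), np.int64(257))] [118]
w7 [(np.int64(152), np.int64(282))] [144]
w8 [(np.int64(129), np.int64(189)), (np.int64(199), np.int64(258))] [120]
```

```bash
cat >> h.py <<'E'
def lv(n,v=214):
    st();im=save('wrist',n)
    d=np.where(im[v,:250].max(1)<60)[0];print('dark',[ (g[0],g[-1],(g[0]+g[-1])/2) for g in np.split(d,np.where(np.diff(d)>1)[0]+1) if len(g)>8])
    for q in(.25,.3,.35,.4,.45,.8):
        L=[proj('wrist',W.apply([x,.115*np.sin(q-.4),.068+.115*np.cos(q-.4)])+c) for x in(.038,-.01)];t=(v-L[0][1])/(L[1][1]-L[0][1]);print(q,round(L[0][0]+t*(L[1][0]-L[0][0]),1),end='; ')
    print()
E
python3 -c "
from h import *
lv('pics/w9.png')
for f in('w5','w7','w8'):
  d=np.where(cv2.imread('pics/%s.png'%f)[214,:250].max(1)<60)[0];print(f,d[0],d[-1],len(d))"
```

```text
t 11.85 tcp [0.5515 0.0413 0.1404] sup [ 0.0002 -0.0503  0.1404] rot [180.     0.     8.16] F sup [ 0.03  0.65 -0.06] 0.0002744323256430475
dark [(np.int64(146), np.int64(187), np.float64(166.5))]
0.25 192.5; 0.3 181.9; 0.35 171.4; 0.4 160.9; 0.45 150.7; 0.8 90.1; 
w5 39 197 47
w7 0 221 60
w8 40 187 48
```

The bar now reads about 0.37–0.39 rad, in the notch; the earlier frame gave about 0.32. Dwelling.

jog_arm([
  {"x":0,"y":0,"z":0,"ax":0,"ay":0,"az":0},
  {"x":0,"y":0,"z":0,"ax":0,"ay":0,"az":0},
  {"x":0,"y":0,"z":0,"ax":0,"ay":0,"az":0},
  {"x":0,"y":0,"z":0,"ax":0,"ay":0,"az":0},
  {"x":0,"y":0,"z":0,"ax":0,"ay":0,"az":0},
])

```text
time_s: 12.4
tool_pos: [0.5515, 0.0412, 0.1404]
tool_rot: [180.0, 0.0, 8.2]
force: [0.4, 0.2, -0.2]
grip_width: 0.0004
grasp_force: 0.0
```

jog_arm([
  {"x":0,"y":0,"z":0,"ax":0,"ay":0,"az":0},
  {"x":0,"y":0,"z":0,"ax":0,"ay":0,"az":0},
  {"x":0,"y":0,"z":0,"ax":0,"ay":0,"az":0},
  {"x":0,"y":0,"z":0,"ax":0,"ay":0,"az":0},
  {"x":0,"y":0,"z":0,"ax":0,"ay":0,"az":0},
])

```text
time_s: 12.9
tool_pos: [0.5515, 0.0412, 0.1404]
tool_rot: [180.0, 0.0, 8.2]
force: [0.5, 0.0, 0.4]
grip_width: 0.0003
grasp_force: 0.0
```

jog_arm([
  {"x":0,"y":0,"z":0,"ax":0,"ay":0,"az":0},
  {"x":0,"y":0,"z":0,"ax":0,"ay":0,"az":0},
  {"x":0,"y":0,"z":0,"ax":0,"ay":0,"az":0},
  {"x":0,"y":0,"z":0,"ax":0,"ay":0,"az":0},
  {"x":0,"y":0,"z":0,"ax":0,"ay":0,"az":0},
])

```text
time_s: 13.4
tool_pos: [0.5515, 0.0412, 0.1404]
tool_rot: [180.0, 0.0, 8.2]
force: [-0.2, 0.9, 0.1]
grip_width: 0.0004
grasp_force: 0.0
```

jog_arm([
  {"x":0,"y":0,"z":0,"ax":0,"ay":0,"az":0},
  {"x":0,"y":0,"z":0,"ax":0,"ay":0,"az":0},
  {"x":0,"y":0,"z":0,"ax":0,"ay":0,"az":0},
  {"x":0,"y":0,"z":0,"ax":0,"ay":0,"az":0},
  {"x":0,"y":0,"z":0,"ax":0,"ay":0,"az":0},
])

```text
time_s: 13.9
tool_pos: [0.5515, 0.0412, 0.1404]
tool_rot: [180.0, 0.0, 8.2]
force: [-0.3, -0.4, -0.5]
grip_width: 0.0005
grasp_force: 0.0
```

jog_arm([
  {"x":0,"y":0,"z":0,"ax":0,"ay":0,"az":0},
  {"x":0,"y":0,"z":0,"ax":0,"ay":0,"az":0},
  {"x":0,"y":0,"z":0,"ax":0,"ay":0,"az":0},
  {"x":0,"y":0,"z":0,"ax":0,"ay":0,"az":0},
  {"x":0,"y":0,"z":0,"ax":0,"ay":0,"az":0},
])

```text
time_s: 14.4
tool_pos: [0.5515, 0.0412, 0.1404]
tool_rot: [180.0, -0.0, 8.2]
force: [0.6, -0.5, 0.3]
grip_width: 0.0002
grasp_force: 0.0
```

jog_arm([
  {"x":0,"y":-0.6,"z":0,"ax":0,"ay":0,"az":0},
  {"x":0,"y":-0.7,"z":0,"ax":0,"ay":0,"az":0},
  {"x":0,"y":-0.5,"z":0,"ax":0,"ay":0,"az":0},
  {"x":0,"y":-0.4,"z":0,"ax":0,"ay":0,"az":0},
  {"x":0,"y":-0.3,"z":0,"ax":0,"ay":0,"az":0},
])

```text
time_s: 14.9
tool_pos: [0.5479, 0.0667, 0.1404]
tool_rot: [180.0, -0.0, 8.2]
force: [-0.0, -0.9, -1.0]
grip_width: 0.0003
grasp_force: 0.0
```

jog_arm([
  {"x":0,"y":-0.2,"z":0,"ax":0,"ay":0,"az":0},
  {"x":0,"y":-0.2,"z":0,"ax":0,"ay":0,"az":0},
  {"x":0,"y":-0.2,"z":0,"ax":0,"ay":0,"az":0},
  {"x":0,"y":-0.2,"z":0,"ax":0,"ay":0,"az":0},
  {"x":0,"y":-0.2,"z":0,"ax":0,"ay":0,"az":0},
])

```text
time_s: 15.4
tool_pos: [0.5469, 0.0739, 0.1407]
tool_rot: [179.8, 0.0, 8.1]
force: [-1.2, -5.6, 3.8]
grip_width: 0.0007
grasp_force: 3.0
```

```bash
python3 -c "
from h import *
lv('pics/w10.png')"
```

```text
t 15.4 tcp [0.5469 0.0739 0.1407] sup [ 0.0004 -0.0174  0.1407] rot [179.85   0.     8.07] F sup [-2.02 -5.33  3.76] 0.0007280358855316475
dark [(np.int64(15), np.int64(31), np.float64(23.0)), (np.int64(196), np.int64(236), np.float64(216.0))]
0.25 252.0; 0.3 241.8; 0.35 231.4; 0.4 221.1; 0.45 210.8; 0.8 146.8;
```

The detent is resisting from 0.42, which confirms the lever rested in the notch. I'll push on.

jog_arm([
  {"x":0,"y":-0.2,"z":0,"ax":0,"ay":0,"az":0},
  {"x":0,"y":-0.2,"z":0,"ax":0,"ay":0,"az":0},
  {"x":0,"y":-0.2,"z":0,"ax":0,"ay":0,"az":0},
  {"x":0,"y":-0.2,"z":0,"ax":0,"ay":0,"az":0},
  {"x":0,"y":-0.2,"z":0,"ax":0,"ay":0,"az":0},
])

```text
time_s: 15.95
tool_pos: [0.5451, 0.0867, 0.1404]
tool_rot: [-179.9, -0.0, 8.2]
force: [0.2, 0.0, 0.1]
grip_width: 0.0006
grasp_force: 0.0
```

jog_arm([
  {"x":0,"y":-0.3,"z":0,"ax":0,"ay":0,"az":0},
  {"x":0,"y":-0.3,"z":0,"ax":0,"ay":0,"az":0},
  {"x":0,"y":-0.3,"z":0,"ax":0,"ay":0,"az":0},
  {"x":0,"y":-0.3,"z":0,"ax":0,"ay":0,"az":0},
  {"x":0,"y":-0.3,"z":0,"ax":0,"ay":0,"az":0},
])

```text
time_s: 16.45
tool_pos: [0.5428, 0.1006, 0.1402]
tool_rot: [180.0, 0.0, 8.1]
force: [0.4, -1.0, -0.9]
grip_width: 0.0004
grasp_force: 0.6
```

```bash
python3 -c "
from h import *
lv('pics/w11.png')"
```

```text
t 16.45 tcp [0.5428 0.1006 0.1402] sup [0.0002 0.0097 0.1402] rot [1.7999e+02 3.0000e-02 8.1500e+00] F sup [ 0.22 -1.01 -0.93] 0.0004056367379645468
dark [(np.int64(50), np.int64(70), np.float64(60.0)), (np.int64(198), np.int64(236), np.float64(217.0))]
0.25 301.2; 0.3 291.2; 0.35 281.0; 0.4 270.6; 0.45 260.2; 0.8 193.5;
```

jog_arm([
  {"x":0,"y":-0.3,"z":0,"ax":0,"ay":0,"az":0},
  {"x":0,"y":-0.3,"z":0,"ax":0,"ay":0,"az":0},
  {"x":0,"y":-0.2,"z":0,"ax":0,"ay":0,"az":0},
  {"x":0,"y":-0.2,"z":0,"ax":0,"ay":0,"az":0},
  {"x":0,"y":-0.1,"z":0,"ax":0,"ay":0,"az":0},
])

```text
time_s: 17.0
tool_pos: [0.5414, 0.1118, 0.1404]
tool_rot: [-180.0, -0.0, 8.2]
force: [0.7, -0.9, -0.6]
grip_width: 0.0004
grasp_force: 0.5
```

jog_arm([
  {"x":0,"y":-0.1,"z":0,"ax":0,"ay":0,"az":0},
  {"x":0,"y":-0.1,"z":0,"ax":0,"ay":0,"az":0},
  {"x":0,"y":-0.1,"z":0,"ax":0,"ay":0,"az":0},
  {"x":0,"y":0,"z":0,"ax":0,"ay":0,"az":0},
  {"x":0,"y":0,"z":0,"ax":0,"ay":0,"az":0},
])

```text
time_s: 17.5
tool_pos: [0.541, 0.1145, 0.1404]
tool_rot: [-180.0, 0.0, 8.2]
force: [0.3, 0.3, -0.9]
grip_width: 0.0004
grasp_force: 0.4
```

```bash
python3 -c "
from h import *
lv('pics/w12.png')"
```

```text
t 17.5 tcp [0.541  0.1145 0.1404] sup [0.0004 0.0237 0.1404] rot [-179.99    0.      8.15] F sup [ 0.31  0.22 -0.95] 0.00044663453697700166
dark [(np.int64(70), np.int64(89), np.float64(79.5)), (np.int64(199), np.int64(236), np.float64(217.5))]
0.25 324.8; 0.3 314.9; 0.35 304.8; 0.4 294.5; 0.45 284.1; 0.8 216.0;
```

Close to the stop. I'll press on until the force rises.

jog_arm([
  {"x":0,"y":-0.1,"z":0,"ax":0,"ay":0,"az":0},
  {"x":0,"y":-0.1,"z":0,"ax":0,"ay":0,"az":0},
  {"x":0,"y":-0.1,"z":0,"ax":0,"ay":0,"az":0},
  {"x":0,"y":0,"z":0,"ax":0,"ay":0,"az":0},
  {"x":0,"y":0,"z":0,"ax":0,"ay":0,"az":0},
])

```text
time_s: 18.05
tool_pos: [0.541, 0.1146, 0.1404]
tool_rot: [179.8, 0.0, 8.0]
force: [0.1, -5.5, 0.6]
grip_width: 0.0005
grasp_force: 3.1
```

It's at the hard stop: 5.5 N and the tool did not advance. One slightly firmer press, then back off.

jog_arm([
  {"x":0,"y":-0.1,"z":0,"ax":0,"ay":0,"az":0},
  {"x":0,"y":-0.1,"z":0,"ax":0,"ay":0,"az":0},
  {"x":0,"y":0,"z":0,"ax":0,"ay":0,"az":0},
  {"x":0,"y":0,"z":0,"ax":0,"ay":0,"az":0},
  {"x":0,"y":0,"z":0,"ax":0,"ay":0,"az":0},
])

```text
time_s: 18.55
tool_pos: [0.541, 0.1147, 0.1405]
tool_rot: [179.7, 0.0, 8.0]
force: [-0.1, -8.8, 0.8]
grip_width: 0.0008
grasp_force: 4.7
```

jog_arm([
  {"x":0,"y":0.5,"z":0,"ax":0,"ay":0,"az":0},
  {"x":0,"y":0.8,"z":0,"ax":0,"ay":0,"az":0},
  {"x":0,"y":0.9,"z":0,"ax":0,"ay":0,"az":0},
  {"x":0,"y":0.5,"z":0,"ax":0,"ay":0,"az":0},
  {"x":0,"y":0,"z":0,"ax":0,"ay":0,"az":0},
])

```text
time_s: 19.05
tool_pos: [0.5443, 0.0917, 0.1404]
tool_rot: [180.0, 0.0, 8.1]
force: [0.5, 0.3, -0.0]
grip_width: 0.0006
grasp_force: 0.0
```

```bash
python3 -c "
from h import *
lv('pics/w13.png')
a=cv2.imread('pics/s.png');b=save('scene','pics/s9.png')
# bystanders (spool, carton, bottle, transformer) in scene view
for n,(u0,v0,u1,v1) in dict(spool=(293,118,313,143),carton=(308,140,338,167),bottle=(308,192,334,234),trafo=(262,224,304,272)).items():
  print(n,np.abs(a[v0:v1,u0:u1].astype(int)-b[v0:v1,u0:u1]).mean().round(2),cv2.phaseCorrelate(a[v0:v1,u0:u1].mean(2).astype(np.float32),b[v0:v1,u0:u1].mean(2).astype(np.float32))[0])"
```

```text
t 19.05 tcp [0.5443 0.0917 0.1404] sup [0.0004 0.0006 0.1404] rot [1.80e+02 1.00e-02 8.06e+00] F sup [ 0.5   0.21 -0.01] 0.0006158312898972104
dark [(np.int64(39), np.int64(56), np.float64(47.5)), (np.int64(159), np.int64(198), np.float64(178.5))]
0.25 284.8; 0.3 274.7; 0.35 264.5; 0.4 254.1; 0.45 243.7; 0.8 178.0; 
spool 5.3 (0.017426531701040915, 0.6145039716736402)
carton 7.44 (-0.04991843105845817, 0.5760926599081024)
bottle 5.77 (0.5589933789052886, 0.5097231643310209)
trafo 5.09 (0.4668433206172615, -0.036113041586713024)
```

The lever reads 0.80 with the fingers clear, and the bystanders have not moved. Handing in.

```bash
python3 -c "
from cell import env
print(env.sign_off())"
```

```text
the job is handed in; nothing more can be done
None
```

The lever rested untouched in the standby notch for about 3 s, was then pushed to the full-power stop (about 0.80 rad) and left there with the fingers clear, with spool, carton, transformer and bottle unmoved; the job is handed in, with no verdict returned.

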